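# Pin the stop and hold a bracket in the corner of a welding fixture

### The arm

A 6-joint arm with a two-finger parallel gripper is mounted at the origin on the work surface. World frame = base frame: x ahead of the robot, y to its left, z up, the work surface at z = 0. Lengths are in m, angles in rad, forces in N, time in s.
With the tool pointing down it reaches from about 0.425 to 0.95 m from the base axis. Payload 3.5 kg.
Tool frame: the origin (TCP) lies at the very end of the fingers, on their centre line; the grasp point (between the pads) lies behind it (ctrl.grasp_offset is the z of the grasp point in the tool frame, in m); z points along the fingers, x is the direction in which the jaws open and shut, and the axes are right-handed (so a half turn about z gives the same grasp; the last joint's range is limited). The gripper opens to 85 mm and grips with 20 to 120 N. Pads are 22 mm wide; open, the fingers measure 114 mm over their backs; the gripper's body (76 mm by 85 mm) begins 54 mm behind the grasp point. The pads swing forward as they close: fully open they stand 13 mm farther back than shut.
Start: joints at [1.187, 0.286, 1.577, -0, 1.279, -0.15], TCP at [0.156, 0.657, 0.231] pointing down, gripper open.
Joint ranges: [-2.77, 2.77], [-0.9, 2.22], [0.21, 2.48], [-1.53, 4.67], [0.24, 2.81], [-2.84, 2.84]. Speed limits (rad/s): [2.79, 2.79, 3.14, 3.14, 3.14, 3.14].

### API

Orientations are given as a unit quaternion [x, y, z, w].
In Python, from plant import ctrl gives the robot as it stands.
- The arm moves only by the shell command python3 -m jog 'ROWS' [FORCE]. ROWS is JSON, a list of rows, each an object with "grip": the closure, from 0 (fully open) to 1 (shut); "xyz": the shift along the tool's x, y, z in m, a list of three; "dr": the turn, a rotation vector about the tool's x, y, z in rad, a list of three. A call has 1 to 12 rows; each row is the pose to reach, as a shift and turn from the pose commanded when the call began, along the tool's axes at that moment; what a row does not reach only later rows make up. A row lasts 1/12 s, in which the tool goes at most 41.7 mm and 7.16 degrees, less where a joint would pass 70% of its speed; a pose out of reach is approached as far as the arm can. A call with a gripper value outside its range is refused whole. The fingers move at their own pace and stop on an object; FORCE is the grip in N (left out, the last holds). Time passes only in rows, so rows that repeat a pose let the fingers close. It gives the time, the measured TCP pose, the force and the opening at its end, in the units of the state.
- ctrl.get_state(): the state, without advancing time (a new reading comes with each control period).
- ctrl.read_camera(name): name is "scene" or "top"; returns the picture (480x640x3 uint8, red, green, blue); there is no depth.
- ctrl.get_calibration(name): a dict with "mtx" (3x3 intrinsics, pixels), "R" (3x3) and "t" (3): a world point X has camera coordinates R X + t. Camera axes: x right, y down, z forward; pixel columns grow to the right and rows downward; lengths in m; the calibration is good to about 2 mm. A picture is of the moment at which its call begins. get_calibration takes no time and is no camera call.
- ctrl.sign_off(): hands the job in, once; it reports no verdict.
The state is a dict: "time": time; "qpos": joint angles; "dq": joint speeds; "joint_efforts": joint torques, N m; "eef_pos": TCP position; "tcp_rot": TCP orientation; "contact_force": force on the tool from outside, world axes, zero at the start; "wrist_torque": the same for the moment, N m; "opening": opening from 0.0 (shut) to 1.0 (fully open).
Only numpy, scipy, OpenCV 4.12 (cv2) and the standard library are available. Lean on these libraries where they do the work, as an engineer would, in place of code of your own. Each camera call takes 0.05 s, during which the arm holds its last target.

### The job

Take the red-headed stop pin from the yellow rack, push it fully home in the brass-ringed hole of the dark fixture plate and let go of it. Then push the aluminium bracket into the corner made by the blue fence and the pin, so that it lies flat on the plate with its back flush along the fence and its end plate against the pin, and with the fingers in its inner corner press it firmly down, against the fence and against the pin all at once, as if for tacking. Finish while still pressing like that, not touching the pin with the fingers, and leave everything else where it is.

Things in the scene. Friction and masses are not known exactly. Their poses are not given: they have to be found in the camera images.
- fixture: dark steel plate fixed on the table, 180 (x) x 260 (y) x 40 mm, origin at the centre of its underside, turned a little about the vertical. The fence is along its +x edge. With the pin home and the bracket fully in the corner, the bracket's origin is at (27.5, 25, 40) mm in this frame, axes parallel.
- stop_hole (a point): centre of the brass-ringed mouth of the hole for the stop pin, on the plate's top face, 40 mm above the table, at (29.5, 85) mm in the fixture's frame; hole 11.3 mm across (2 mm chamfer at the mouth), 35 mm deep, axis vertical. Axes as the fixture's.
- fence: blue steel fence fixed on the fixture plate, 25 (x) x 200 (y) x 30 mm (z), top 70 mm above the table; origin at the centre of its underside, on the plate's top face; axes as the fixture's. The bracket goes against its -x face, which is 12.5 mm from the origin and 57.5 mm from the fixture's origin. Plate, fence and bracket slide on one another with friction about 0.3.
- bracket: aluminium corner bracket, 0.24-0.38 kg, 60 (x) x 110 (y) x 40 mm, of three 6 mm plates: flat base (top face 6 mm above the origin), upright back along the +x edge (faces at x = 30 outer, 24 inner) and upright end plate, 26 mm high, at the +y end (y = 55 outer, 49 inner); -x and -y sides open. Origin at centre of underside. Starts up to 0.35 rad askew on the plate, back 5-7 cm from the fence.
- stop_pin: loose steel pin, 10 mm across, foot chamfered, 110 mm long, 80 g; its top 22 mm is a red round head 16 mm across. Origin at the centre of its foot, z along the pin to the head. Starts upright in the rack, 30 mm deep (loose fit), foot 10 mm above the table. Home in the fixture hole its foot is 5 mm above the table.
- spare_pin: the same pin with a black head, in the other hole of the rack 70 mm away; to be left there.
- pin_rack: yellow block fixed on the table, 60 (x) x 130 (y) x 40 mm, with two holes at its y = +35 and -35 mm; either may hold the red pin. Origin at the centre of its underside.
- magnet: red square welding magnet, 50 x 50 x 30 mm, on the table beyond the fixture; origin under its centre; leave alone.
- spray_can: green can, 64 mm in diameter, 170 mm tall; origin under its centre; leave alone.
- hammer: hammer lying on the table at the right; leave alone.
- brush: brush lying on the table at the left; leave alone.
- tip_jar: amber jar with black lid, 60 mm in diameter, 70 mm tall; leave alone.
There are look-alikes about, which are no part of the job. What is meant by the bracket is not green, and is the larger of those in its own colour.

How it is judged:
By the outcome, as a careful person would: the job done as asked, in the order asked, and still so for the second after the job is handed in, while the arm keeps its last pose, push and grip.
It also fails if it takes over 72 s, if anything falls off the work surface, if the arm or the gripper's body presses on something with over 40 N, if the wrist force passes 120 N, or if a joint passes its speed limit or range.

## Working session

There is one attempt and no reset: what is moved stays moved. The work goes in short steps, Python scripts to look and compute and a shell command to move; the robot and the scene stay as the last step left them, time stands still between calls to the robot, and variables do not carry over. Pictures are saved under pics/ and viewed, and the job is handed in when it is done.

```bash
ls; mkdir -p pics; python3 - <<'E'
from plant import ctrl
import cv2,numpy as np
np.set_printoptions(precision=4,suppress=True)
for n in("scene","top"):
    im=ctrl.read_camera(n); cv2.imwrite(f"pics/{n}0.png",im[:,:,::-1])
    c=ctrl.get_calibration(n); print(n,c["mtx"],c["R"],c["t"],-np.array(c["R"]).T@c["t"])
print(ctrl.get_state(),ctrl.grasp_offset)
E
```

```text
pics
scene [[601.9104   0.     324.2197]
 [  0.     601.9104 242.6522]
 [  0.       0.       1.    ]] [[-0.585   0.811  -0.0059]
 [ 0.4812  0.3412 -0.8075]
 [-0.6529 -0.4752 -0.5898]] [ 0.2239 -0.2071  1.872 ] [1.4529 0.7787 0.9382]
top [[517.6452   0.     319.6022]
 [  0.     517.6452 240.3469]
 [  0.       0.       1.    ]] [[ 0.0172 -0.9999 -0.0013]
 [-0.9981 -0.0171 -0.0597]
 [ 0.0597  0.0024 -0.9982]] [0.0841 0.5093 1.6762] [0.4068 0.0888 1.7037]
{'time': 0.1, 'qpos': array([ 1.187 ,  0.2871,  1.578 ,  0.    ,  1.2786, -0.15  ]), 'dq': array([-0.0001, -0.0014, -0.0021,  0.    ,  0.    , -0.0005]), 'joint_efforts': array([  0.0003, -40.7299, -29.3698,  -0.0001,   0.0034,  -0.    ]), 'eef_pos': array([0.1561, 0.6561, 0.23  ]), 'tcp_rot': array([ 0.7847,  0.6198, -0.001 ,  0.0005]), 'contact_force': array([ 0.4565,  0.7332, -0.4758]), 'wrist_torque': array([-0.0558, -0.0233,  0.0047]), 'opening': 1.0002262372189525} -0.0187
```

View pics/scene0.png

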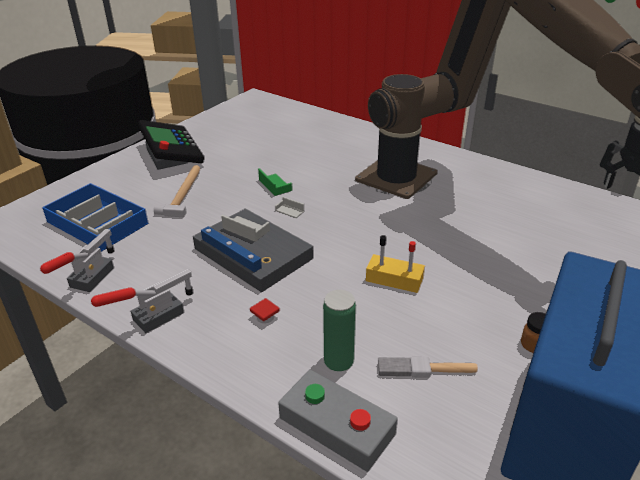

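View pics/top0.png

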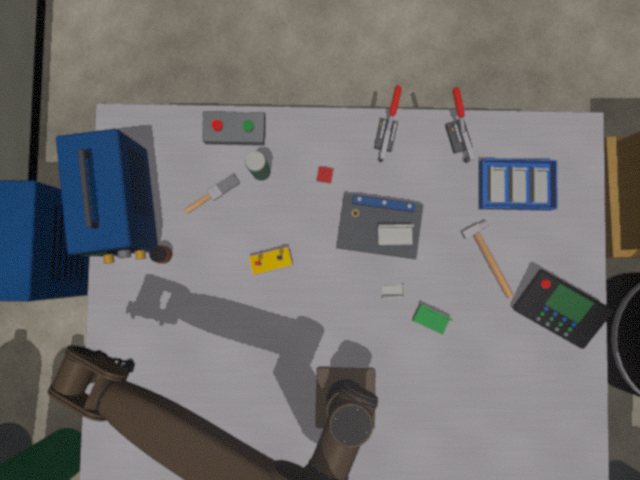

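The scene picture shows the fixture with its blue fence around (250,245), the rack around (395,270) with a black head at (383,241) and a red one at (412,247), and the larger grey bracket on the plate at (243,228). In the top picture the hole is at (355,213), the bracket at (395,235) and the rack at (271,260). Next I'll take close crops.

```bash
python3 - <<'E'
import cv2,numpy as np
s=cv2.imread("pics/scene0.png");t=cv2.imread("pics/top0.png")
a=cv2.resize(s[190:290,180:320],None,fx=5.6,fy=5.6,interpolation=cv2.INTER_CUBIC)
cv2.imwrite("pics/c1.png",a[:560])
b=cv2.resize(t[180:270,320:440],None,fx=6.4,fy=6.4,interpolation=cv2.INTER_CUBIC);cv2.imwrite("pics/c2.png",b)
c=cv2.resize(s[225:295,355:435],None,fx=5,fy=5,interpolation=cv2.INTER_CUBIC)
d=cv2.resize(t[225:295,235:315],None,fx=5,fy=5,interpolation=cv2.INTER_CUBIC)
cv2.imwrite("pics/c3.png",np.hstack([c,d]))
E
```

```text
(no output)
```

View pics/c1.png

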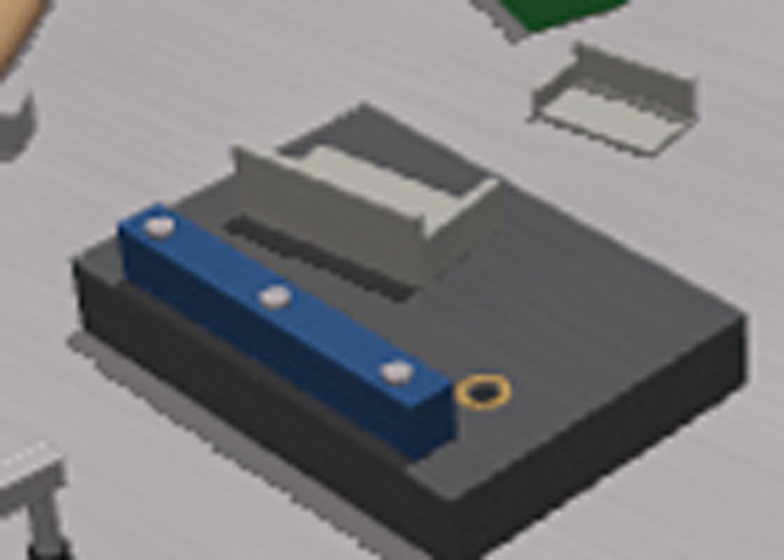

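View pics/c2.png

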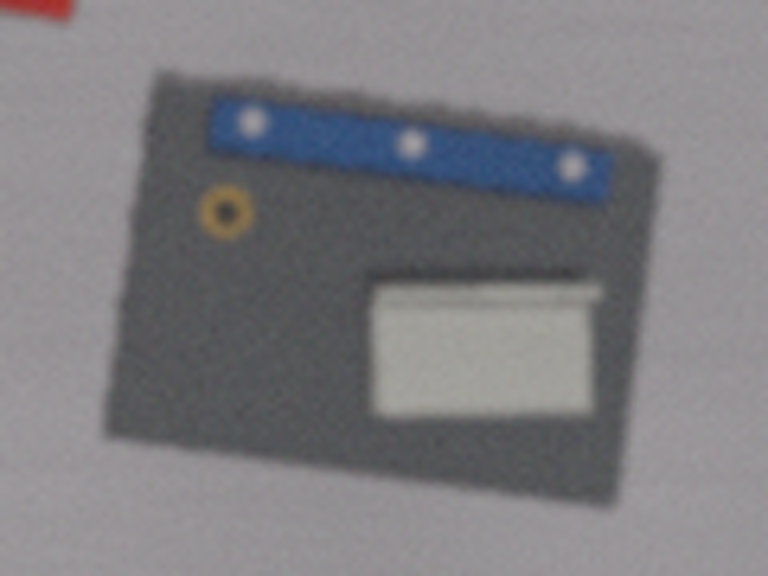

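View pics/c3.png

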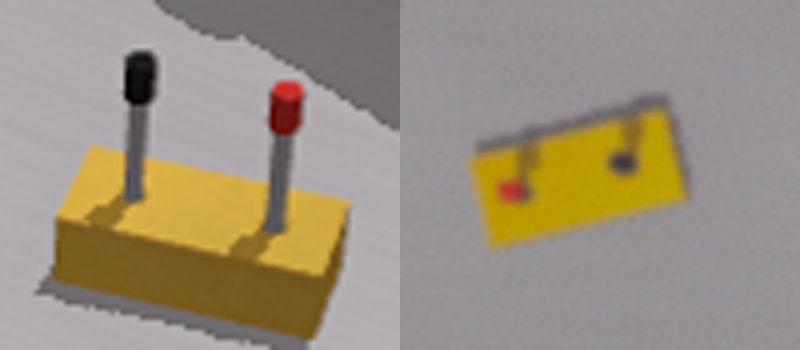

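Candidates:
- **Pin:** the red head at scene (412,247) and top (257,263). It is not the black head at scene (383,241), nor the magnet (325,174) or button (217,126) in the top picture.
- **Bracket:** the large grey one on the plate at top (396,235). It is not the small grey one at (392,290), nor the green one at (432,318).

The close crops confirm both choices. Now I'll measure.

```bash
cat > h.py <<'E'
import cv2,numpy as np
from plant import ctrl
np.set_printoptions(precision=4,suppress=True)
C={n:{k:np.array(v) for k,v in ctrl.get_calibration(n).items() if k in("mtx","R","t")} for n in("scene","top")}
def P(n): c=C[n]; return c["mtx"]@np.c_[c["R"],c["t"]]
def proj(n,X): p=P(n)@np.r_[X,1]; return p[:2]/p[2]
def ray(n,px,z):
    c=C[n];o=-c["R"].T@c["t"];d=c["R"].T@np.linalg.solve(c["mtx"],np.r_[px,1.]);return o+d*(z-o[2])/d[2]
def tri(a,b):
    X=cv2.triangulatePoints(P("scene"),P("top"),np.array(a,float).reshape(2,1),np.array(b,float).reshape(2,1))[:,0];X=X[:3]/X[3]
    return X,np.linalg.norm(proj("scene",X)-a),np.linalg.norm(proj("top",X)-b)
def mask(im,box,f):
    x0,y0,x1,y1=box;h=cv2.cvtColor(im,cv2.COLOR_BGR2HSV).astype(int);m=np.zeros(im.shape[:2],np.uint8)
    m[y0:y1,x0:x1]=f(h[y0:y1,x0:x1,0],h[y0:y1,x0:x1,1],h[y0:y1,x0:x1,2]);return m
def cen(m): y,x=np.nonzero(m);return np.array([x.mean(),y.mean()]),len(x)
def quad(m):
    c=max(cv2.findContours(m,cv2.RETR_EXTERNAL,cv2.CHAIN_APPROX_NONE)[0],key=cv2.contourArea)
    return cv2.boxPoints(cv2.minAreaRect(c)),cv2.contourArea(c)
E
python3 - <<'E'
from h import *
s=cv2.imread("pics/scene0.png");t=cv2.imread("pics/top0.png")
red=lambda h,S,v:((h<8)|(h>172))&(S>130)&(v>70)
brass=lambda h,S,v:(h>12)&(h<30)&(S>90)&(v>80)
yel=lambda h,S,v:(h>18)&(h<32)&(S>150)&(v>60)
blue=lambda h,S,v:(h>100)&(h<125)&(S>110)
blk=lambda h,S,v:(v<60)
a,n=cen(mask(s,(400,235,425,255),red));b,n2=cen(mask(t,(250,255,265,272),red));print("red",a,n,b,n2,tri(a,b))
a,n=cen(mask(s,(376,230,392,246),blk));b,n2=cen(mask(t,(275,250,286,264),blk));print("black",a,n,b,n2,tri(a,b))
a,n=cen(mask(s,(255,250,275,270),brass));b,n2=cen(mask(t,(345,205,365,222),brass));print("ring",a,n,b,n2,tri(a,b)); print(ray("top",b,.04),ray("scene",a,.04))
q,ar=quad(mask(t,(240,235,300,280),yel));print("rack",q,ar);Q=np.array([ray("top",p,.04) for p in q]);print(Q,Q.mean(0),np.linalg.norm(np.diff(Q,axis=0),axis=1))
q,ar=quad(mask(t,(345,185,425,220),blue));Q=np.array([ray("top",p,.07) for p in q]);print("fence",Q,Q.mean(0),np.linalg.norm(np.diff(Q,axis=0),axis=1))
# screws: bright spots on fence
for nm,im,bx in(("s",s,(200,225,262,270)),("t",t,(352,192,418,215))):
    m=mask(im,bx,lambda h,S,v:(S<60)&(v>150)); k=cv2.connectedComponentsWithStats(m); print(nm,k[2][1:,4],k[3][1:])
E
```

```text
red [411.5833 246.0333] 60 [257.1667 262.9167] 12 (array([0.4293, 0.2835, 0.1094]), np.float64(0.011744902927765453), np.float64(0.011964462462619514))
black [382.4545 240.4364] 55 [nan nan] 0 (array([nan, nan, nan]), np.float64(nan), np.float64(nan))
ring [265.7576 259.6061] 33 [354.9355 212.6129] 31 (array([ 0.5981, -0.0199,  0.0403]), np.float64(0.0725109920336374), np.float64(0.0740671124567239))
[ 0.598  -0.0198  0.04  ] [ 0.5979 -0.0203  0.04  ]
rack [[248.5883 256.353 ]
 [287.1765 246.7059]
 [291.5294 264.1177]
 [252.9412 273.7647]] 656.5
[[0.4508 0.3201 0.04  ]
 [0.484  0.1968 0.04  ]
 [0.4283 0.1816 0.04  ]
 [0.3952 0.3047 0.04  ]] [0.4396 0.2508 0.04  ] [0.1278 0.0577 0.1275]
fence [[ 0.6268 -0.0088  0.07  ]
 [ 0.651  -0.0119  0.07  ]
 [ 0.6262 -0.2073  0.07  ]
 [ 0.6021 -0.204   0.07  ]] [ 0.6265 -0.108   0.07  ] [0.0244 0.197  0.0244]
s [ 31  54   9  12  10 112] [[203.2581 226.4516]
 [255.     226.6481]
 [208.2222 229.5556]
 [228.8333 242.0833]
 [250.2    255.7   ]
 [205.6161 265.4196]]
t [1 1 1 7 2 9 3 1 3 2 3 2 2 2] [[375.     192.    ]
 [382.     193.    ]
 [387.     193.    ]
 [397.     193.1429]
 [400.5    193.5   ]
 [409.1111 193.5556]
 [416.3333 192.3333]
 [405.     195.    ]
 [414.     194.3333]
 [412.5    197.    ]
 [416.     198.    ]
 [359.     198.5   ]
 [384.5    202.    ]
 [409.     205.5   ]]h.py:15: RuntimeWarning: Mean of empty slice.
  def cen(m): y,x=np.nonzero(m);return np.array([x.mean(),y.mean()]),len(x)
  ret = ret.dtype.type(ret / rcount)
```

```bash
python3 - <<'E'
from h import *
s=cv2.imread("pics/scene0.png");t=cv2.imread("pics/top0.png")
X=[tri(a,b)[0] for a,b in(((208.22,229.56),(409,205.5)),((228.83,242.08),(384.5,202)),((250.2,255.7),(359,198.5)))]
print(np.array(X)); d=X[2]-X[0]; print("yaw",-np.arctan2(d[0],d[1]))
# bracket in top: bright mask
m=mask(t,(370,215,420,255),lambda h,S,v:(v>135)&(S<60));q,ar=quad(m);print(q,ar)
Qb=np.array([ray("top",p,.046) for p in q]);Qt=np.array([ray("top",p,.08) for p in q]);print(Qb);print(Qt)
# plate contour
pl=mask(t,(325,180,435,270),lambda h,S,v:(v<115));pl|=m
pl=cv2.morphologyEx(pl,cv2.MORPH_CLOSE,np.ones((3,3),np.uint8));q,ar=quad(pl);Q=np.array([ray("top",p,.04) for p in q]);print("plate",Q,Q.mean(0),np.linalg.norm(np.diff(Q,axis=0),axis=1))
E
```

```text
[[ 0.6196 -0.1884  0.0739]
 [ 0.6289 -0.1101  0.0736]
 [ 0.6395 -0.0301  0.0735]]
yaw -0.12523814273733994
[[379. 225.]
 [412. 225.]
 [412. 244.]
 [379. 244.]] 583.5
[[ 0.5586 -0.0972  0.046 ]
 [ 0.5604 -0.2032  0.046 ]
 [ 0.4993 -0.2036  0.046 ]
 [ 0.4974 -0.0979  0.046 ]]
[[ 0.5555 -0.0934  0.08  ]
 [ 0.5572 -0.1972  0.08  ]
 [ 0.4974 -0.1976  0.08  ]
 [ 0.4956 -0.094   0.08  ]]
plate [[ 0.4766  0.041   0.04  ]
 [ 0.6702  0.0206  0.04  ]
 [ 0.642  -0.2474  0.04  ]
 [ 0.449  -0.2252  0.04  ]] [ 0.5595 -0.1028  0.04  ] [0.1946 0.2695 0.1944]
```

Measurements agree:
- The pin head centre triangulates to z = 0.109, as expected.
- The hole ring is at z = 0.040.
- The fixture yaw is -0.125 from the screws and matches the fence edge.
- The fixture centre derived from the ring is within 2.5 mm of the plate outline centre.

Now I'll move to above the pin.

```bash
cat > d.py <<'E'
import sys
from h import *
from scipy.spatial.transform import Rotation as R
FO=np.array([.5582,-.1006]);FY=-.125
def down(yaw): return R.from_euler('z',yaw)*R.from_euler('x',np.pi)
def F(x,y): c,s=np.cos(FY),np.sin(FY); return FO+np.array([c*x-s*y,s*x+c*y])
def inF(p): c,s=np.cos(FY),np.sin(FY); d=np.array(p[:2])-FO; return np.array([c*d[0]+s*d[1],-s*d[0]+c*d[1]])*1000
def delta(xyz,rot):
    st=ctrl.get_state(); r0=R.from_quat(st["tcp_rot"])
    print("xyz",r0.inv().apply(np.array(xyz)-st["eef_pos"]),"dr",(r0.inv()*rot).as_rotvec(),"t",st["time"],"F",st["contact_force"])
E
python3 -c "
from d import *
delta([.4295,.284,.20],down(FY))"
```

```text
xyz [-0.2986  0.3521  0.0306] dr [0.0013 0.002  1.462 ] t 0.1 F [ 0.4565  0.7332 -0.4758]
```

```bash
r='x'; python3 -m jog '[{"grip":0,"xyz":[-0.2986,0.3521,0.031],"dr":[0,0,1.462]},{"grip":0,"xyz":[-0.2986,0.3521,0.031],"dr":[0,0,1.462]},{"grip":0,"xyz":[-0.2986,0.3521,0.031],"dr":[0,0,1.462]},{"grip":0,"xyz":[-0.2986,0.3521,0.031],"dr":[0,0,1.462]},{"grip":0,"xyz":[-0.2986,0.3521,0.031],"dr":[0,0,1.462]},{"grip":0,"xyz":[-0.2986,0.3521,0.031],"dr":[0,0,1.462]},{"grip":0,"xyz":[-0.2986,0.3521,0.031],"dr":[0,0,1.462]},{"grip":0,"xyz":[-0.2986,0.3521,0.031],"dr":[0,0,1.462]},{"grip":0,"xyz":[-0.2986,0.3521,0.031],"dr":[0,0,1.462]},{"grip":0,"xyz":[-0.2986,0.3521,0.031],"dr":[0,0,1.462]},{"grip":0,"xyz":[-0.2986,0.3521,0.031],"dr":[0,0,1.462]},{"grip":0,"xyz":[-0.2986,0.3521,0.031],"dr":[0,0,1.462]}]' 25
python3 -c "
from d import *
delta([.4295,.284,.16],down(FY))"
```

```text
time: 1.1
eef_pos: [0.4324, 0.2798, 0.1995]
tcp_rot: [0.998, -0.068, 0.0, 0.001]
contact_force: [0.6, 0.8, 0.2]
opening: 1.001
xyz [-0.0035 -0.0039  0.0395] dr [ 0.0024 -0.0006 -0.0114] t 1.1 F [0.6493 0.8495 0.1729]
```

```bash
python3 -m jog '[{"grip":0,"xyz":[0,0,0],"dr":[0,0,0]},{"grip":0,"xyz":[0,0,0],"dr":[0,0,0]}]'
python3 - <<'E'
from d import *
delta([.4295,.284,.16],down(FY))
for n in("scene","top"): 
    im=ctrl.read_camera(n)[:,:,::-1].copy(); cv2.imwrite(f"pics/{n}1.png",im)
    u,v=(405,245) if n=="scene" else (265,255)
    cv2.imwrite(f"pics/{n}1c.png",cv2.resize(im[v-60:v+60,u-70:u+70],None,fx=5,fy=5,interpolation=cv2.INTER_CUBIC))
E
```

```text
time: 1.27
eef_pos: [0.4295, 0.2842, 0.1999]
tcp_rot: [0.998, -0.062, -0.001, 0.0]
contact_force: [-0.4, 0.7, -0.1]
opening: 0.999
xyz [0.     0.0002 0.0399] dr [0.0001 0.0011 0.0009] t 1.2667 F [-0.4202  0.7015 -0.0632]
```

View pics/scene1c.png

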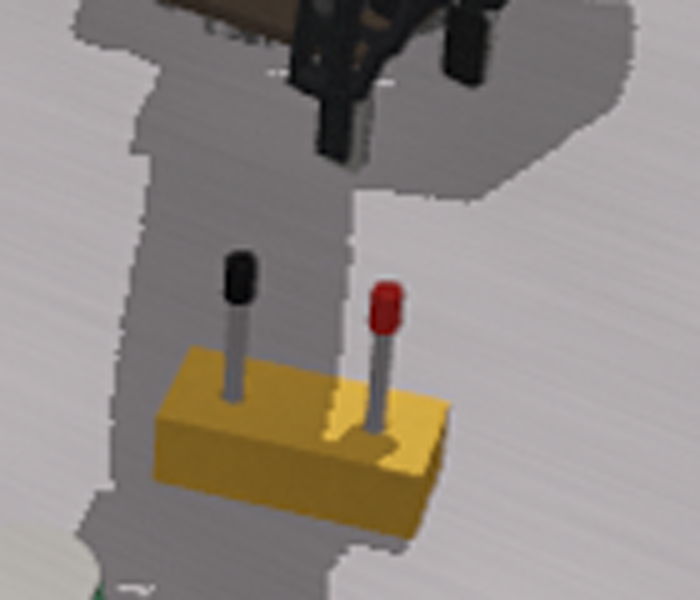

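The crop shows the open fingers at (340,140) and (465,60), straddling the red head at (386,308), with the black pin well clear. I'll go down and close.

```bash
python3 -m jog '[{"grip":0,"xyz":[0,0,0.04],"dr":[0,0,0]},{"grip":0,"xyz":[0,0,0.08],"dr":[0,0,0]},{"grip":0,"xyz":[0,0,0.11],"dr":[0,0,0]},{"grip":0,"xyz":[0,0,0.11],"dr":[0,0,0]},{"grip":0,"xyz":[0,0,0.11],"dr":[0,0,0]}]' 40
python3 -m jog '[{"grip":1,"xyz":[0,0,0],"dr":[0,0,0]},{"grip":1,"xyz":[0,0,0],"dr":[0,0,0]},{"grip":1,"xyz":[0,0,0],"dr":[0,0,0]},{"grip":1,"xyz":[0,0,0],"dr":[0,0,0]},{"grip":1,"xyz":[0,0,0],"dr":[0,0,0]},{"grip":1,"xyz":[0,0,0],"dr":[0,0,0]},{"grip":1,"xyz":[0,0,0],"dr":[0,0,0]},{"grip":1,"xyz":[0,0,0],"dr":[0,0,0]}]' 40
```

```text
time: 1.78
eef_pos: [0.4277, 0.2851, 0.089]
tcp_rot: [0.998, -0.061, -0.002, 0.001]
contact_force: [0.7, 0.7, -0.2]
opening: 1.002
time: 2.45
eef_pos: [0.4299, 0.2848, 0.0913]
tcp_rot: [0.998, -0.063, 0.0, -0.0]
contact_force: [-0.6, 0.1, 6.0]
opening: 0.172
```

```bash
python3 -m jog '[{"grip":1,"xyz":[0,0,0],"dr":[0,0,0]},{"grip":1,"xyz":[0,0,-0.03],"dr":[0,0,0]},{"grip":1,"xyz":[0,0,-0.06],"dr":[0,0,0]},{"grip":1,"xyz":[0,0,-0.1],"dr":[0,0,0]},{"grip":1,"xyz":[0,0,-0.1],"dr":[0,0,0]},{"grip":1,"xyz":[0,0,-0.1],"dr":[0,0,0]},{"grip":1,"xyz":[0,0,-0.1],"dr":[0,0,0]}]'
python3 - <<'E'
from d import *
delta([.598,-.02,.19],down(FY))
for n in("scene","top"): 
    im=ctrl.read_camera(n)[:,:,::-1].copy(); cv2.imwrite(f"pics/{n}2.png",im)
    u,v=(405,205) if n=="scene" else (265,255)
    cv2.imwrite(f"pics/{n}2c.png",cv2.resize(im[v-60:v+60,u-70:u+70],None,fx=5,fy=5,interpolation=cv2.INTER_CUBIC))
E
```

```text
time: 3.03
eef_pos: [0.4292, 0.2843, 0.1895]
tcp_rot: [0.998, -0.062, -0.0, 0.0]
contact_force: [-0.1, -0.5, -1.1]
opening: 0.166
xyz [ 0.2054  0.2809 -0.0005] dr [ 0.0007  0.0007 -0.    ] t 3.0333 F [-0.0671 -0.4807 -1.1012]
```

View pics/scene2c.png

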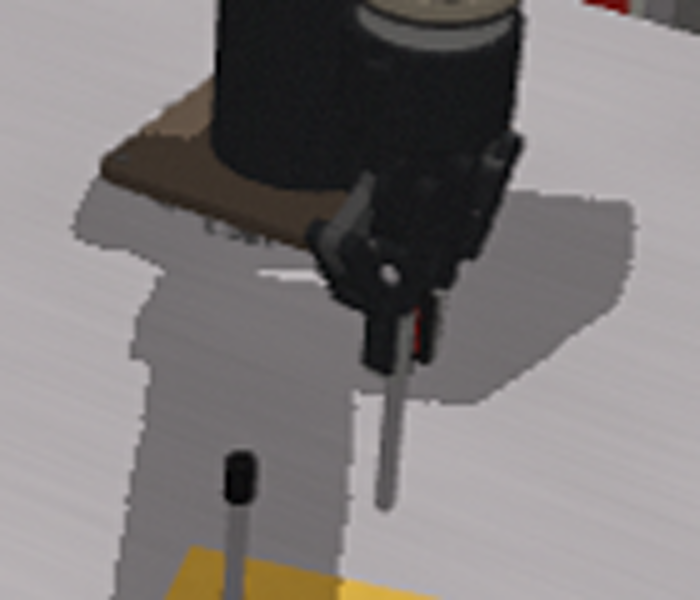

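The red pin hangs straight in the fingers, with its foot at crop (385,505). Now I'll move over the hole.

```bash
python3 -m jog '[{"grip":1,"xyz":[0.0205,0.0281,0],"dr":[0,0,0]},{"grip":1,"xyz":[0.041,0.0562,0],"dr":[0,0,0]},{"grip":1,"xyz":[0.0615,0.0843,0],"dr":[0,0,0]},{"grip":1,"xyz":[0.082,0.1124,0],"dr":[0,0,0]},{"grip":1,"xyz":[0.1027,0.1405,0],"dr":[0,0,0]},{"grip":1,"xyz":[0.123,0.1686,0],"dr":[0,0,0]},{"grip":1,"xyz":[0.144,0.1967,0],"dr":[0,0,0]},{"grip":1,"xyz":[0.1643,0.2248,0],"dr":[0,0,0]},{"grip":1,"xyz":[0.185,0.253,0],"dr":[0,0,0]},{"grip":1,"xyz":[0.197,0.27,0],"dr":[0,0,0]},{"grip":1,"xyz":[0.2054,0.2809,0],"dr":[0,0,0]},{"grip":1,"xyz":[0.2054,0.2809,0],"dr":[0,0,0]}]'
python3 -m jog '[{"grip":1,"xyz":[0,0,0.02],"dr":[0,0,0]},{"grip":1,"xyz":[0,0,0.04],"dr":[0,0,0]},{"grip":1,"xyz":[0,0,0.05],"dr":[0,0,0]},{"grip":1,"xyz":[0,0,0.05],"dr":[0,0,0]},{"grip":1,"xyz":[0,0,0.05],"dr":[0,0,0]},{"grip":1,"xyz":[0,0,0.05],"dr":[0,0,0]}]'
python3 - <<'E'
from d import *
delta([.598,-.02,.14],down(FY))
for n in("scene","top"): 
    im=ctrl.read_camera(n)[:,:,::-1].copy(); cv2.imwrite(f"pics/{n}3.png",im)
    u,v=(262,235) if n=="scene" else (355,213)
    cv2.imwrite(f"pics/{n}3c.png",cv2.resize(im[v-40:v+40,u-50:u+50],None,fx=8,fy=7.5,interpolation=cv2.INTER_CUBIC))
E
```

```text
time: 4.13
eef_pos: [0.5986, -0.0219, 0.1883]
tcp_rot: [0.998, -0.064, -0.001, 0.0]
contact_force: [-0.5, 0.5, -0.7]
opening: 0.166
time: 4.63
eef_pos: [0.5989, -0.0192, 0.1413]
tcp_rot: [0.998, -0.062, 0.001, 0.0]
contact_force: [0.7, 0.3, -0.4]
opening: 0.169
xyz [-0.0008  0.0009  0.0013] dr [ 0.     -0.0013  0.0009] t 4.6333 F [ 0.717   0.2679 -0.3514]
```

View pics/scene3c.png

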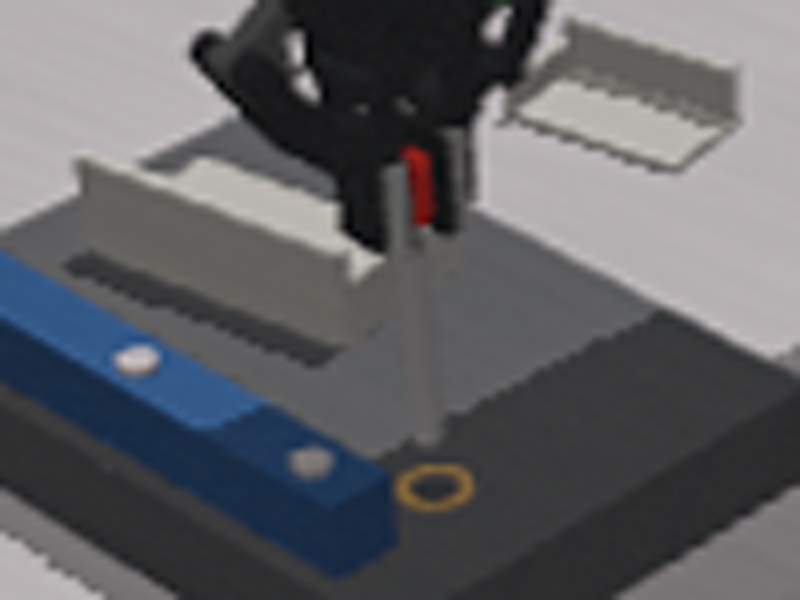

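View pics/top3c.png

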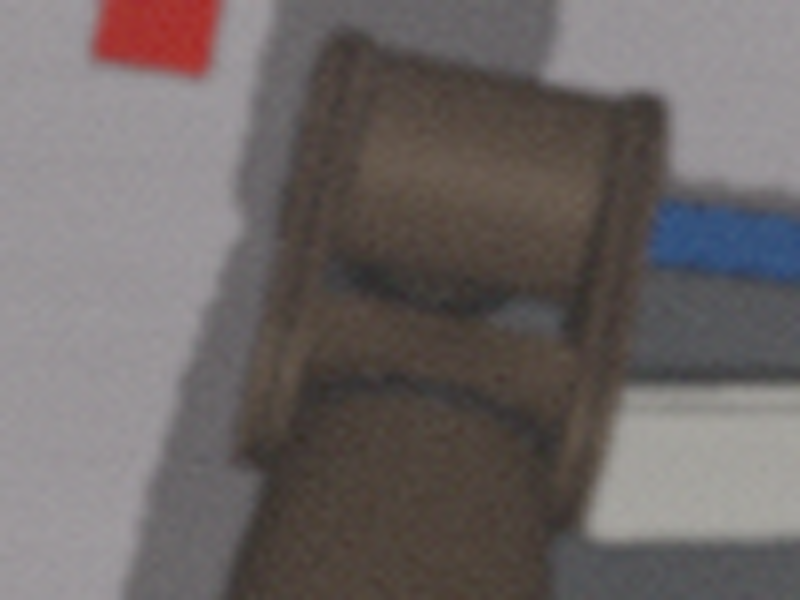

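```bash
python3 - <<'E'
from d import *
print(ctrl.get_state()["eef_pos"])
p=ctrl.get_state()["eef_pos"]
for z in(.061,.14):print(proj("scene",[p[0],p[1],z]))
print(proj("scene",[.598,-.02,.04]),ray("scene",(265.6,253.0),.061))
im=cv2.imread("pics/scene3.png")
cv2.imwrite("pics/s3d.png",cv2.resize(im[215:270,240:290],None,fx=11,fy=10,interpolation=cv2.INTER_CUBIC))
E
```

```text
[ 0.5993 -0.0195  0.1419]
[265.0933 253.1419]
[262.9355 226.2063]
[265.8396 259.6713] [ 0.5982 -0.0189  0.061 ]
```

View pics/s3d.png

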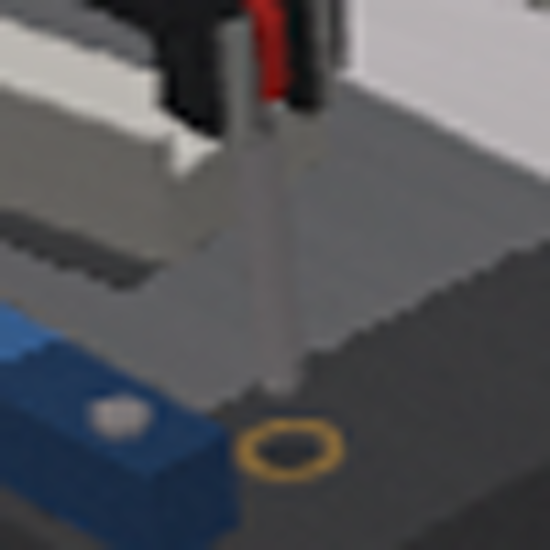

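The foot is at crop (282,388), about 1 mm from being over the ring centre at (290,450). I'll nudge it and lower it slowly.

```bash
python3 -m jog '[{"grip":1,"xyz":[-0.0006,0.0009,0.008],"dr":[0,0,0]},{"grip":1,"xyz":[-0.0006,0.0009,0.016],"dr":[0,0,0]},{"grip":1,"xyz":[-0.0006,0.0009,0.02],"dr":[0,0,0]},{"grip":1,"xyz":[-0.0006,0.0009,0.024],"dr":[0,0,0]},{"grip":1,"xyz":[-0.0006,0.0009,0.028],"dr":[0,0,0]},{"grip":1,"xyz":[-0.0006,0.0009,0.028],"dr":[0,0,0]},{"grip":1,"xyz":[-0.0006,0.0009,0.028],"dr":[0,0,0]}]'
python3 -c "
from d import *
print(inF(ctrl.get_state()['eef_pos']),ctrl.get_state()['eef_pos'],ctrl.get_state()['contact_force'])"
```

```text
time: 5.32
eef_pos: [0.5975, -0.0205, 0.1118]
tcp_rot: [0.998, -0.063, -0.0, -0.0]
contact_force: [0.1, -0.5, -0.4]
opening: 0.173
[28.9994 84.393 ] [ 0.5975 -0.0205  0.1118] [ 0.141  -0.4914 -0.4315]
```

The foot is already below the mouth with no resistance. I'll continue down.

```bash
python3 -m jog '[{"grip":1,"xyz":[0,0,0.006],"dr":[0,0,0]},{"grip":1,"xyz":[0,0,0.012],"dr":[0,0,0]},{"grip":1,"xyz":[0,0,0.018],"dr":[0,0,0]},{"grip":1,"xyz":[0,0,0.022],"dr":[0,0,0]},{"grip":1,"xyz":[0,0,0.025],"dr":[0,0,0]},{"grip":1,"xyz":[0,0,0.027],"dr":[0,0,0]},{"grip":1,"xyz":[0,0,0.027],"dr":[0,0,0]},{"grip":1,"xyz":[0,0,0.027],"dr":[0,0,0]}]'
python3 -m jog '[{"grip":1,"xyz":[0,0,0.001],"dr":[0,0,0]},{"grip":1,"xyz":[0,0,0.002],"dr":[0,0,0]},{"grip":1,"xyz":[0,0,0.002],"dr":[0,0,0]}]'
```

```text
time: 5.98
eef_pos: [0.598, -0.0205, 0.0863]
tcp_rot: [0.998, -0.062, -0.0, -0.0]
contact_force: [-3.5, 1.2, 4.5]
opening: 0.168
time: 6.23
eef_pos: [0.5985, -0.0205, 0.0861]
tcp_rot: [0.998, -0.062, 0.0, -0.0]
contact_force: [-5.0, 2.5, 11.8]
opening: 0.173
```

It stops at 0.086 with 12 N of resistance. I'll let go, lift and look.

```bash
python3 -m jog '[{"grip":0.6,"xyz":[0,0,0],"dr":[0,0,0]},{"grip":0.6,"xyz":[0,0,0],"dr":[0,0,0]},{"grip":0.6,"xyz":[0,0,0],"dr":[0,0,0]},{"grip":0.6,"xyz":[0,0,0],"dr":[0,0,0]},{"grip":0.5,"xyz":[0,0,-0.03],"dr":[0,0,0]},{"grip":0.5,"xyz":[0,0,-0.065],"dr":[0,0,0]},{"grip":1,"xyz":[0,0,-0.065],"dr":[0,0,0]},{"grip":1,"xyz":[0,0,-0.065],"dr":[0,0,0]},{"grip":1,"xyz":[0,0,-0.065],"dr":[0,0,0]},{"grip":1,"xyz":[0,0,-0.065],"dr":[0,0,0]}]'
python3 - <<'E'
from d import *
im=ctrl.read_camera("scene")[:,:,::-1].copy(); cv2.imwrite("pics/scene4.png",im)
cv2.imwrite("pics/s4c.png",cv2.resize(im[200:280,210:310],None,fx=8,fy=7.5,interpolation=cv2.INTER_CUBIC))
print(ctrl.get_state()["eef_pos"])
E
```

```text
time: 7.07
eef_pos: [0.5967, -0.0204, 0.1465]
tcp_rot: [0.998, -0.062, -0.001, -0.0]
contact_force: [-0.4, -0.0, -0.1]
opening: -0.001
[ 0.5966 -0.0204  0.1463]
```

View pics/s4c.png

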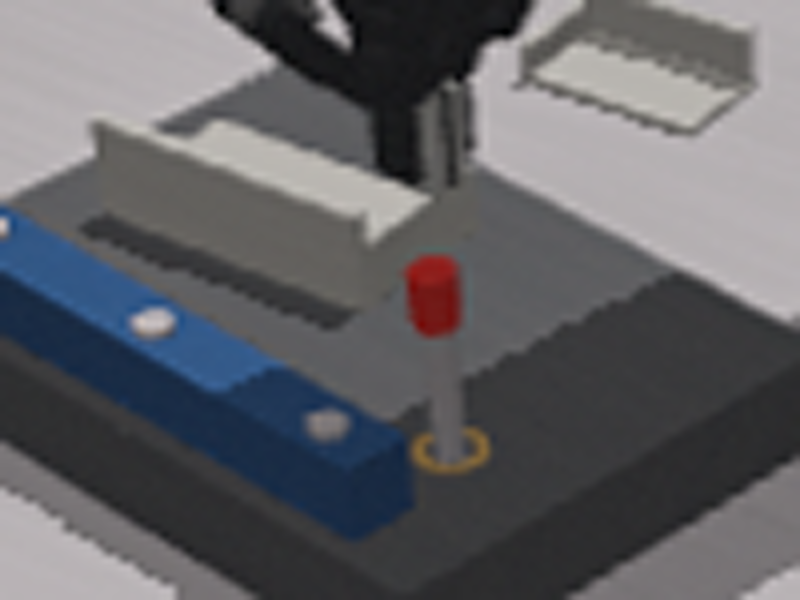

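The pin stands upright in the ring (red head at crop (434,295), ring at (450,450)). I'll press on its head with the shut fingers to be sure it is home.

```bash
python3 -m jog '[{"grip":1,"xyz":[0.001,0,0.014],"dr":[0,0,0]},{"grip":1,"xyz":[0.001,0,0.024],"dr":[0,0,0]},{"grip":1,"xyz":[0.001,0,0.028],"dr":[0,0,0]},{"grip":1,"xyz":[0.001,0,0.031],"dr":[0,0,0]},{"grip":1,"xyz":[0.001,0,0.033],"dr":[0,0,0]},{"grip":1,"xyz":[0.001,0,0.034],"dr":[0,0,0]},{"grip":1,"xyz":[0.001,0,0.034],"dr":[0,0,0]}]'
python3 -m jog '[{"grip":1,"xyz":[0,0,0.001],"dr":[0,0,0]},{"grip":1,"xyz":[0,0,0.0015],"dr":[0,0,0]},{"grip":1,"xyz":[0,0,0.0015],"dr":[0,0,0]}]'
```

```text
time: 7.7
eef_pos: [0.5991, -0.0208, 0.1151]
tcp_rot: [0.998, -0.062, 0.0, 0.0]
contact_force: [-1.2, 0.1, 2.8]
opening: 0.0
time: 7.95
eef_pos: [0.5996, -0.0209, 0.115]
tcp_rot: [0.998, -0.062, 0.001, 0.0]
contact_force: [-2.6, 0.1, 8.0]
opening: -0.003
```

The stop is at z = 0.1150, which is exactly the height of the head top when the pin is home, and it carried 8 N. Now I'll lift, clear the view and measure the bracket.

```bash
python3 -m jog '[{"grip":1,"xyz":[0,0,-0.02],"dr":[0,0,0]},{"grip":1,"xyz":[-0.02,0.0,-0.05],"dr":[0,0,0]},{"grip":1,"xyz":[-0.05,0.02,-0.06],"dr":[0,0,0]},{"grip":1,"xyz":[-0.08,0.04,-0.06],"dr":[0,0,0]},{"grip":1,"xyz":[-0.08,0.04,-0.06],"dr":[0,0,0]},{"grip":1,"xyz":[-0.08,0.04,-0.06],"dr":[0,0,0]}]'
python3 - <<'E'
from d import *
im=ctrl.read_camera("scene")[:,:,::-1].copy(); cv2.imwrite("pics/scene5.png",im)
cv2.imwrite("pics/s5c.png",cv2.resize(im[200:280,210:310],None,fx=8,fy=7.5,interpolation=cv2.INTER_CUBIC))
print(ctrl.get_state()["eef_pos"])
for n,p,z in (("A back-y end top",(221.5,216.3),.08),("B back +y top",(255.25,228.7),.08),("C corner bottom",(255.25,241.6),.04)):
    X=ray("scene",p,z);print(n,X,inF(X))
E
```

```text
time: 8.45
eef_pos: [0.5132, -0.0507, 0.1726]
tcp_rot: [0.998, -0.063, 0.0, -0.0]
contact_force: [0.4, -0.4, 0.3]
opening: 0.004
[ 0.5144 -0.0506  0.1729]
A back-y end top [ 0.5626 -0.196   0.08  ] [ 16.2694 -94.1306]
B back +y top [ 0.5547 -0.088   0.08  ] [-5.0832 12.023 ]
C corner bottom [ 0.5562 -0.0905  0.04  ] [-3.205   9.7284]
```

View pics/s5c.png

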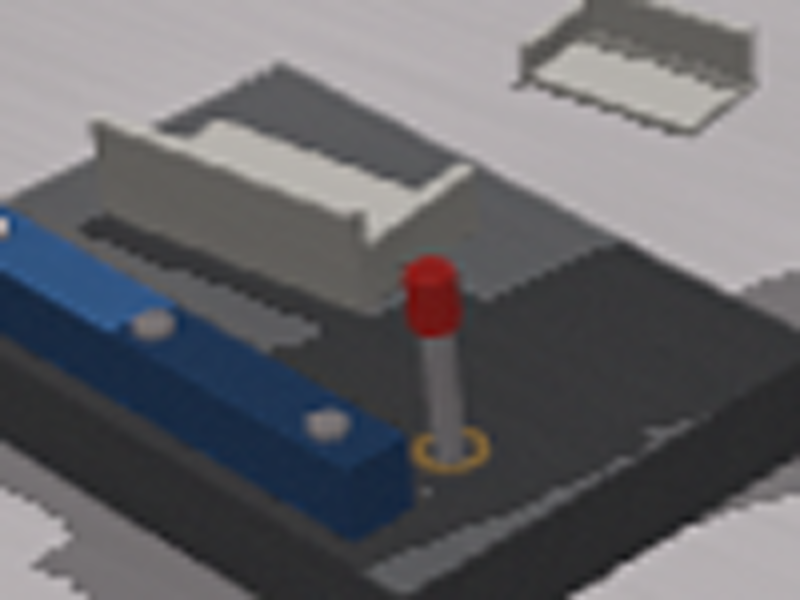

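The pin is home, ring and shank at crop (450,450). The bracket's outer corner, bottom at crop (372,312) and top at (362,215), is at fixture (-4,11), and its back end at (95,122) is at (16,-94). That gives a 108 mm length and an origin near (-24,-50), about 0.19 rad askew, which agrees with the top view (-26,-50). I'll bring the shut fingers, leaning slightly, over the bracket's inside.

```bash
cat >> d.py <<'E'
def lean(a=.2,b=.14): return down(FY)*R.from_euler('x',a)*R.from_euler('y',b)
def dF(dx,dy,dz):
    "fixture-axis shift (m) -> tool axes"
    r0=R.from_quat(ctrl.get_state()["tcp_rot"]); w=R.from_euler('z',FY).apply([dx,dy,dz]); return r0.inv().apply(w)
E
python3 -c "
from d import *
delta([*F(-.028,-.040),.12],lean())"
```

```text
xyz [0.0217 0.0842 0.0529] dr [0.1996 0.1382 0.0131] t 8.5 F [ 0.5587 -0.081  -0.0006]
```

```bash
python3 -m jog '[{"grip":1,"xyz":[0.011,0.042,0.02],"dr":[0.1,0.07,0.007]},{"grip":1,"xyz":[0.0217,0.0842,0.0529],"dr":[0.2,0.138,0.013]},{"grip":1,"xyz":[0.0217,0.0842,0.0529],"dr":[0.2,0.138,0.013]},{"grip":1,"xyz":[0.0217,0.0842,0.0529],"dr":[0.2,0.138,0.013]},{"grip":1,"xyz":[0.0217,0.0842,0.0529],"dr":[0.2,0.138,0.013]},{"grip":1,"xyz":[0.0217,0.0842,0.0529],"dr":[0.2,0.138,0.013]}]'
python3 - <<'E'
from d import *
im=ctrl.read_camera("scene")[:,:,::-1].copy(); cv2.imwrite("pics/scene6.png",im)
cv2.imwrite("pics/s6c.png",cv2.resize(im[180:280,190:310],None,fx=6.6,fy=6,interpolation=cv2.INTER_CUBIC))
im=ctrl.read_camera("top")[:,:,::-1].copy(); cv2.imwrite("pics/top6.png",im)
st=ctrl.get_state();print(st["eef_pos"],inF(st["eef_pos"]))
delta([*F(-.028,-.040),.055],lean())
E
```

```text
time: 9.0
eef_pos: [0.5264, -0.1362, 0.1204]
tcp_rot: [0.99, -0.068, 0.075, -0.095]
contact_force: [-0.8, 0.5, 0.8]
opening: 0.002
[ 0.5265 -0.1357  0.1209] [-27.053  -38.8109]
xyz [-0.0099  0.0142  0.0636] dr [-0.0001  0.0005  0.0031] t 9.1 F [ 0.0267  0.4358 -0.1402]
```

View pics/s6c.png

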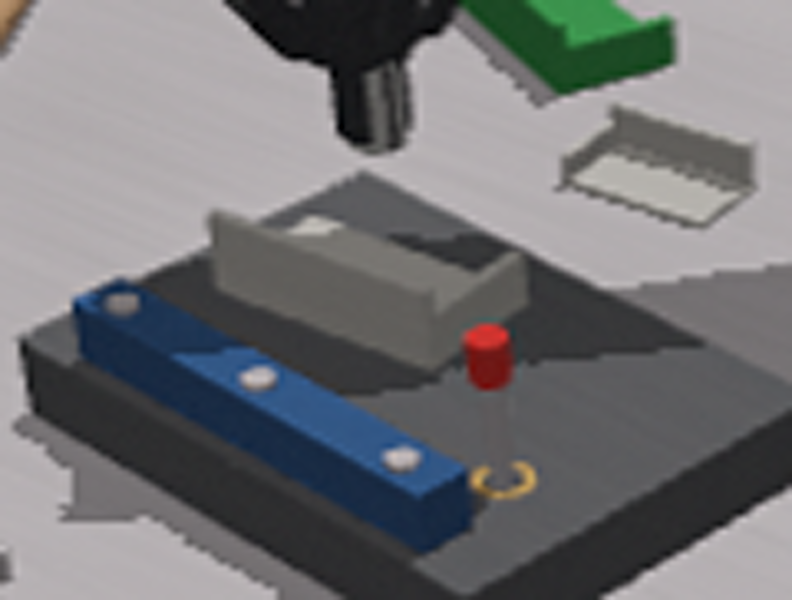

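The fingertips at crop (373,148) are above the bracket's inside, with base light at (400,240). I'll lower them.

```bash
python3 -m jog '[{"grip":1,"xyz":[-0.005,0.0071,0.032],"dr":[0,0,0]},{"grip":1,"xyz":[-0.008,0.011,0.05],"dr":[0,0,0]},{"grip":1,"xyz":[-0.0095,0.0135,0.06],"dr":[0,0,0]},{"grip":1,"xyz":[-0.01,0.0142,0.0636],"dr":[0,0,0]},{"grip":1,"xyz":[-0.01,0.0142,0.0636],"dr":[0,0,0]},{"grip":1,"xyz":[-0.01,0.0142,0.0636],"dr":[0,0,0]}]'
python3 - <<'E'
from d import *
im=ctrl.read_camera("scene")[:,:,::-1].copy(); cv2.imwrite("pics/scene7.png",im)
cv2.imwrite("pics/s7c.png",cv2.resize(im[180:280,190:310],None,fx=6.6,fy=6,interpolation=cv2.INTER_CUBIC))
st=ctrl.get_state();print(st["eef_pos"],inF(st["eef_pos"]),st["contact_force"])
print(dF(.01,0,0),dF(0,.01,0),dF(0,0,.01))
E
```

```text
time: 9.6
eef_pos: [0.5252, -0.1376, 0.0552]
tcp_rot: [0.99, -0.068, 0.076, -0.095]
contact_force: [-0.3, -0.1, -0.6]
opening: 0.0
[ 0.5254 -0.1379  0.0556] [-27.9324 -41.1027] [-0.2473 -0.7962 -0.0927]
[0.0099 0.     0.0014] [-0.0003 -0.0098  0.002 ] [ 0.0014 -0.002  -0.0097]
```

View pics/s7c.png

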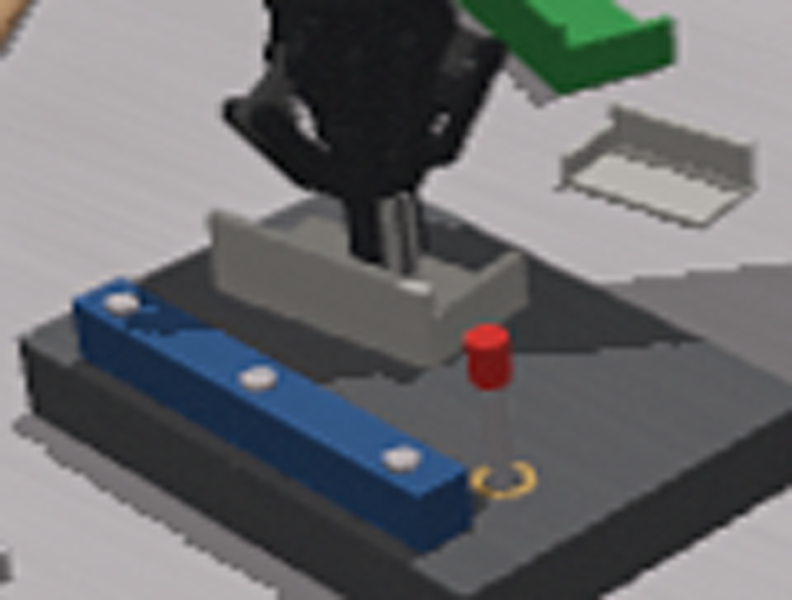

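The fingers are inside the bracket (tips at crop (400,270)) and touch nothing. I'll push toward the fence.

```bash
python3 -m jog '[{"grip":1,"xyz":[0.005,0,0.0007],"dr":[0,0,0]},{"grip":1,"xyz":[0.01,0,0.0014],"dr":[0,0,0]},{"grip":1,"xyz":[0.015,0,0.0021],"dr":[0,0,0]},{"grip":1,"xyz":[0.02,0,0.0028],"dr":[0,0,0]},{"grip":1,"xyz":[0.025,0,0.0035],"dr":[0,0,0]},{"grip":1,"xyz":[0.03,0,0.0042],"dr":[0,0,0]},{"grip":1,"xyz":[0.035,0,0.0049],"dr":[0,0,0]},{"grip":1,"xyz":[0.04,0,0.0056],"dr":[0,0,0]},{"grip":1,"xyz":[0.045,0,0.0063],"dr":[0,0,0]},{"grip":1,"xyz":[0.045,0,0.0063],"dr":[0,0,0]},{"grip":1,"xyz":[0.045,0,0.0063],"dr":[0,0,0]}]'
python3 - <<'E'
from d import *
im=ctrl.read_camera("scene")[:,:,::-1].copy(); cv2.imwrite("pics/scene8.png",im)
cv2.imwrite("pics/s8c.png",cv2.resize(im[180:280,190:310],None,fx=6.6,fy=6,interpolation=cv2.INTER_CUBIC))
st=ctrl.get_state();print(st["eef_pos"],inF(st["eef_pos"]),st["contact_force"])
E
```

```text
time: 10.57
eef_pos: [0.5697, -0.1433, 0.054]
tcp_rot: [0.99, -0.068, 0.075, -0.095]
contact_force: [0.2, -0.2, 0.1]
opening: 0.003
[ 0.5694 -0.1432  0.0539] [ 16.442  -40.8772] [ 0.0787 -0.1667 -0.0017]
```

View pics/s8c.png

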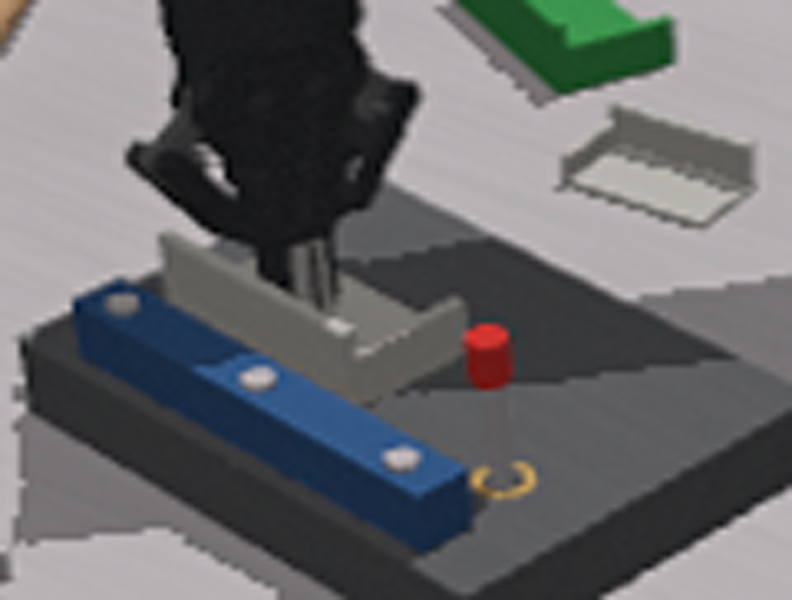

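The bracket has moved and squared up parallel to the fence, corner at crop (355,365). I'll continue to the fence.

```bash
python3 -m jog '[{"grip":1,"xyz":[0.005,0,0.0005],"dr":[0,0,0]},{"grip":1,"xyz":[0.01,0,0.001],"dr":[0,0,0]},{"grip":1,"xyz":[0.014,0,0.0015],"dr":[0,0,0]},{"grip":1,"xyz":[0.017,0,0.0018],"dr":[0,0,0]},{"grip":1,"xyz":[0.02,0,0.002],"dr":[0,0,0]},{"grip":1,"xyz":[0.022,0,0.0022],"dr":[0,0,0]},{"grip":1,"xyz":[0.022,0,0.0022],"dr":[0,0,0]},{"grip":1,"xyz":[0.022,0,0.0022],"dr":[0,0,0]}]'
python3 - <<'E'
from d import *
im=ctrl.read_camera("scene")[:,:,::-1].copy(); cv2.imwrite("pics/scene9.png",im)
cv2.imwrite("pics/s9c.png",cv2.resize(im[180:280,190:310],None,fx=6.6,fy=6,interpolation=cv2.INTER_CUBIC))
st=ctrl.get_state();print(st["eef_pos"],inF(st["eef_pos"]),st["contact_force"])
E
```

```text
time: 11.28
eef_pos: [0.5909, -0.146, 0.0547]
tcp_rot: [0.99, -0.068, 0.075, -0.095]
contact_force: [-2.1, 0.2, 0.0]
opening: -0.0
[ 0.5909 -0.1461  0.0547] [ 38.1153 -41.0293] [-1.2756 -0.1742  0.6359]
```

View pics/s9c.png

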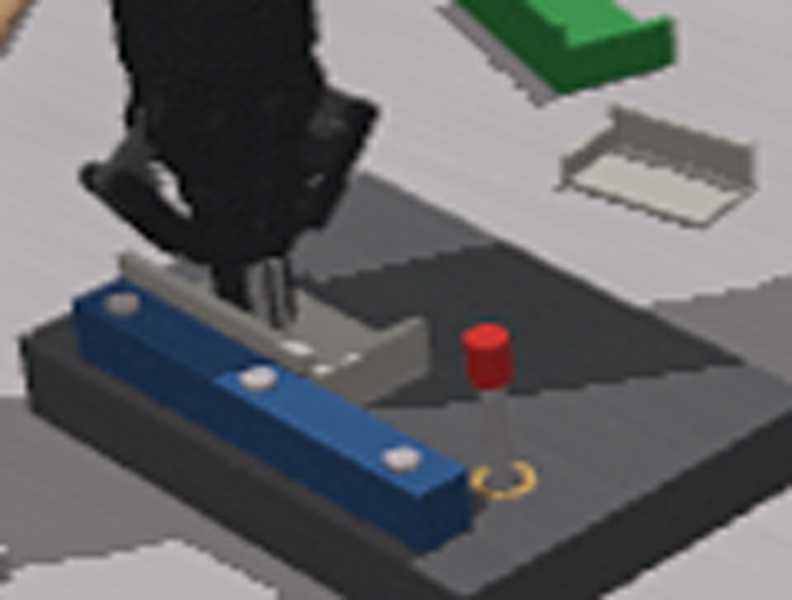

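```bash
python3 -m jog '[{"grip":1,"xyz":[0.0015,0,0.0002],"dr":[0,0,0]},{"grip":1,"xyz":[0.003,0,0.0004],"dr":[0,0,0]},{"grip":1,"xyz":[0.003,0,0.0004],"dr":[0,0,0]},{"grip":1,"xyz":[0.003,0,0.0004],"dr":[0,0,0]}]'
python3 - <<'E'
from d import *
st=ctrl.get_state();print(st["eef_pos"],inF(st["eef_pos"]),st["contact_force"])
E
```

```text
time: 11.67
eef_pos: [0.5911, -0.1458, 0.0541]
tcp_rot: [0.991, -0.067, 0.071, -0.096]
contact_force: [-13.1, -0.4, 5.7]
opening: -0.001
[ 0.5911 -0.1458  0.0541] [ 38.3009 -40.6979] [-13.0877  -0.4331   5.7238]
```

At the fence: 13 N at x = 38.3 with no further advance. I'll back off slightly and slide toward the pin.

```bash
python3 -m jog '[{"grip":1,"xyz":[-0.005,0,-0.001],"dr":[0,0,0]},{"grip":1,"xyz":[-0.005,-0.01,0.001],"dr":[0,0,0]},{"grip":1,"xyz":[-0.005,-0.02,0.003],"dr":[0,0,0]},{"grip":1,"xyz":[-0.005,-0.027,0.0045],"dr":[0,0,0]},{"grip":1,"xyz":[-0.0055,-0.033,0.006],"dr":[0,0,0]},{"grip":1,"xyz":[-0.0055,-0.039,0.0073],"dr":[0,0,0]},{"grip":1,"xyz":[-0.006,-0.045,0.0085],"dr":[0,0,0]},{"grip":1,"xyz":[-0.006,-0.051,0.0097],"dr":[0,0,0]},{"grip":1,"xyz":[-0.006,-0.057,0.011],"dr":[0,0,0]},{"grip":1,"xyz":[-0.006,-0.063,0.0122],"dr":[0,0,0]},{"grip":1,"xyz":[-0.006,-0.063,0.0122],"dr":[0,0,0]},{"grip":1,"xyz":[-0.006,-0.063,0.0122],"dr":[0,0,0]}]'
python3 - <<'E'
from d import *
im=ctrl.read_camera("scene")[:,:,::-1].copy(); cv2.imwrite("pics/scene10.png",im)
cv2.imwrite("pics/s10c.png",cv2.resize(im[180:280,190:310],None,fx=6.6,fy=6,interpolation=cv2.INTER_CUBIC))
st=ctrl.get_state();print(st["eef_pos"],inF(st["eef_pos"]),st["contact_force"])
E
```

```text
time: 12.67
eef_pos: [0.5977, -0.0816, 0.0545]
tcp_rot: [0.99, -0.068, 0.075, -0.096]
contact_force: [0.0, -0.1, -0.4]
opening: 0.001
[ 0.5978 -0.0818  0.0546] [36.9376 23.5399] [-1.3163  0.716   0.6671]
```

View pics/s10c.png

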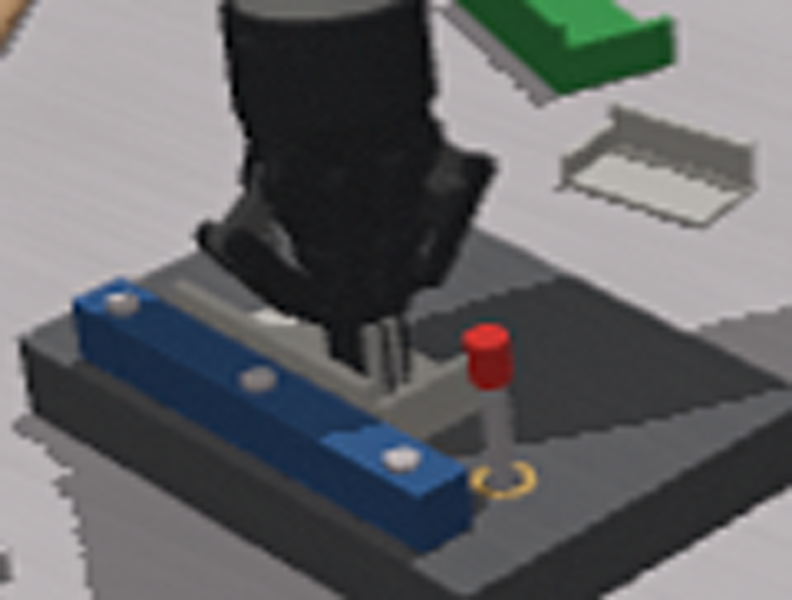

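The bracket follows along the fence, with its end plate at crop (440,395) and the pin at (488,355). On to near the pin.

```bash
python3 -m jog '[{"grip":1,"xyz":[0,-0.006,0.0012],"dr":[0,0,0]},{"grip":1,"xyz":[0,-0.012,0.0024],"dr":[0,0,0]},{"grip":1,"xyz":[-0.0005,-0.018,0.0036],"dr":[0,0,0]},{"grip":1,"xyz":[-0.0005,-0.024,0.0048],"dr":[0,0,0]},{"grip":1,"xyz":[-0.001,-0.028,0.0056],"dr":[0,0,0]},{"grip":1,"xyz":[-0.001,-0.031,0.0063],"dr":[0,0,0]},{"grip":1,"xyz":[-0.001,-0.033,0.0067],"dr":[0,0,0]},{"grip":1,"xyz":[-0.001,-0.033,0.0067],"dr":[0,0,0]},{"grip":1,"xyz":[-0.001,-0.033,0.0067],"dr":[0,0,0]}]'
python3 - <<'E'
from d import *
im=ctrl.read_camera("scene")[:,:,::-1].copy(); cv2.imwrite("pics/scene11.png",im)
cv2.imwrite("pics/s11c.png",cv2.resize(im[180:280,190:310],None,fx=6.6,fy=6,interpolation=cv2.INTER_CUBIC))
st=ctrl.get_state();print(st["eef_pos"],inF(st["eef_pos"]),st["contact_force"])
E
```

```text
time: 13.47
eef_pos: [0.602, -0.0485, 0.0547]
tcp_rot: [0.99, -0.068, 0.075, -0.095]
contact_force: [-0.0, 0.1, -0.9]
opening: 0.001
[ 0.602  -0.0487  0.0547] [37.0193 57.0042] [-0.6303  0.324  -0.497 ]
```

View pics/s11c.png

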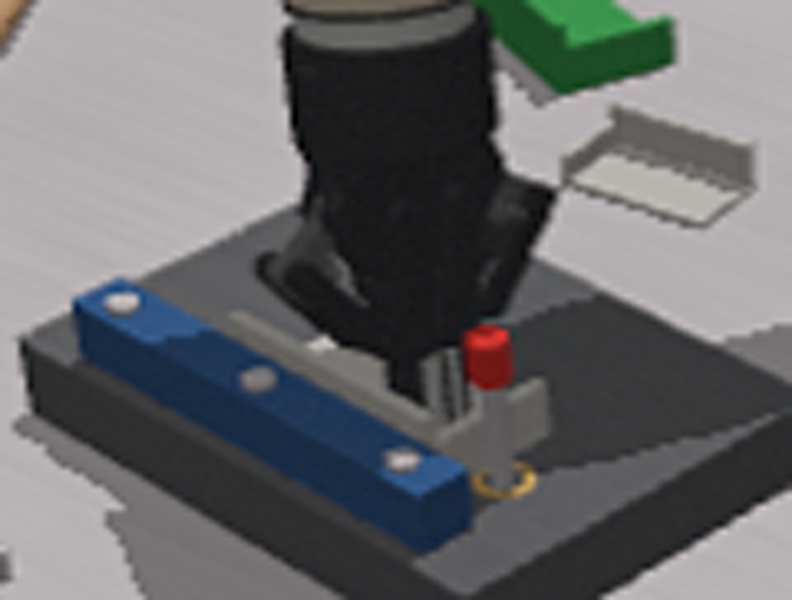

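Nearly at the pin. I'll go slowly, a few mm at a time.

```bash
python3 -m jog '[{"grip":1,"xyz":[0,-0.0015,0.0003],"dr":[0,0,0]},{"grip":1,"xyz":[0,-0.003,0.0006],"dr":[0,0,0]},{"grip":1,"xyz":[0,-0.0045,0.0009],"dr":[0,0,0]},{"grip":1,"xyz":[0,-0.006,0.0012],"dr":[0,0,0]},{"grip":1,"xyz":[0,-0.006,0.0012],"dr":[0,0,0]},{"grip":1,"xyz":[0,-0.006,0.0012],"dr":[0,0,0]}]'
python3 -m jog '[{"grip":1,"xyz":[0,-0.001,0.0002],"dr":[0,0,0]},{"grip":1,"xyz":[0,-0.002,0.0004],"dr":[0,0,0]},{"grip":1,"xyz":[0,-0.002,0.0004],"dr":[0,0,0]},{"grip":1,"xyz":[0,-0.002,0.0004],"dr":[0,0,0]}]'
python3 - <<'E'
from d import *
st=ctrl.get_state();print(st["eef_pos"],inF(st["eef_pos"]),st["contact_force"])
E
```

```text
time: 14.02
eef_pos: [0.6029, -0.0425, 0.0547]
tcp_rot: [0.99, -0.068, 0.075, -0.095]
contact_force: [-0.1, -0.7, 0.4]
opening: 0.001
time: 14.35
eef_pos: [0.6031, -0.0416, 0.0547]
tcp_rot: [0.99, -0.068, 0.075, -0.094]
contact_force: [-0.9, -5.6, 1.4]
opening: -0.003
[ 0.6031 -0.0416  0.0547] [37.1978 64.1835] [-0.8799 -5.5575  1.4219]
```

Contact with the pin at fixture y = 64 with 5.6 N. I'll bring the fingers down onto the base and toward the back as well.

```bash
python3 - <<'E'
from d import *
print(dF(.001,0,0),dF(0,.001,0),dF(0,0,-.001), dF(.002,0,-.005))
E
python3 -m jog '[{"grip":1,"xyz":[0.0005,-0.0005,0.0014],"dr":[0,0,0]},{"grip":1,"xyz":[0.001,-0.001,0.0028],"dr":[0,0,0]},{"grip":1,"xyz":[0.0013,-0.001,0.0045],"dr":[0,0,0]},{"grip":1,"xyz":[0.0013,-0.001,0.0055],"dr":[0,0,0]},{"grip":1,"xyz":[0.0013,-0.001,0.0055],"dr":[0,0,0]},{"grip":1,"xyz":[0.0013,-0.001,0.0055],"dr":[0,0,0]}]'
python3 - <<'E'
from d import *
st=ctrl.get_state();print(st["eef_pos"],inF(st["eef_pos"]),st["contact_force"],R.from_euler('z',-FY).apply(st["contact_force"]))
E
```

```text
[0.001  0.     0.0001] [-0.     -0.001   0.0002] [-0.0001  0.0002  0.001 ] [0.0013 0.001  0.0051]
time: 14.85
eef_pos: [0.604, -0.0412, 0.0505]
tcp_rot: [0.991, -0.067, 0.073, -0.093]
contact_force: [-12.4, -10.4, 9.7]
opening: -0.001
[ 0.604  -0.0412  0.0505] [38.0851 64.6323] [-12.3648 -10.4488   9.6969] [-10.9656 -11.9088   9.6969]
```

```bash
python3 -m jog '[{"grip":1,"xyz":[0.0006,-0.0002,0.001],"dr":[0,0,0]},{"grip":1,"xyz":[0.0012,-0.0005,0.002],"dr":[0,0,0]},{"grip":1,"xyz":[0.0015,-0.0008,0.0028],"dr":[0,0,0]},{"grip":1,"xyz":[0.0015,-0.0008,0.0028],"dr":[0,0,0]},{"grip":1,"xyz":[0.0015,-0.0008,0.0028],"dr":[0,0,0]}]'
python3 - <<'E'
from d import *
st=ctrl.get_state();print(st["eef_pos"],inF(st["eef_pos"]),R.from_euler('z',-FY).apply(st["contact_force"]))
for n,(x0,y0) in (("scene",(190,180)),("top",(310,170))):
    im=ctrl.read_camera(n)[:,:,::-1].copy(); cv2.imwrite(f"pics/{n}12.png",im)
    cv2.imwrite(f"pics/{n}12c.png",cv2.resize(im[y0:y0+100,x0:x0+120],None,fx=6.6,fy=6,interpolation=cv2.INTER_CUBIC))
E
```

```text
time: 15.27
eef_pos: [0.6042, -0.0411, 0.0482]
tcp_rot: [0.991, -0.066, 0.071, -0.093]
contact_force: [-19.8, -15.0, 16.0]
opening: -0.001
[ 0.6042 -0.0411  0.0482] [38.2041 64.8066] [-17.7767 -17.3837  16.0472]
```

View pics/scene12c.png

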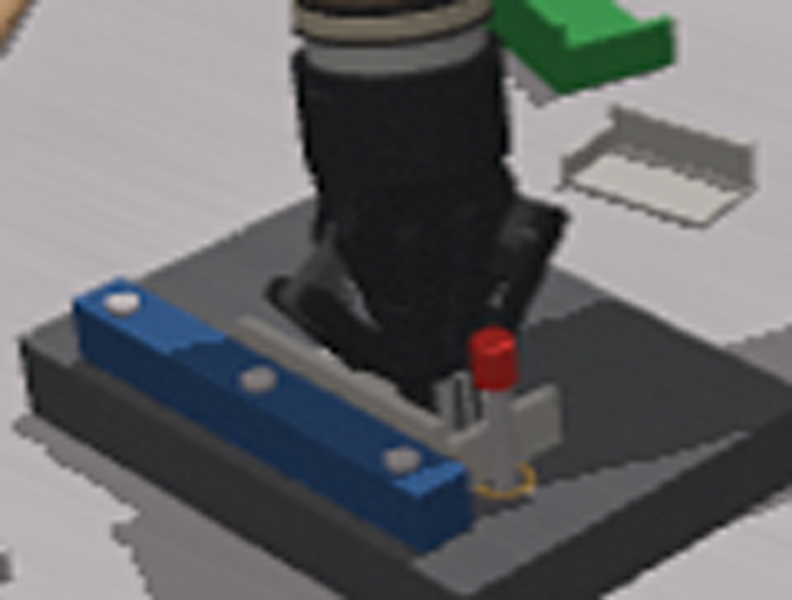

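View pics/top12c.png

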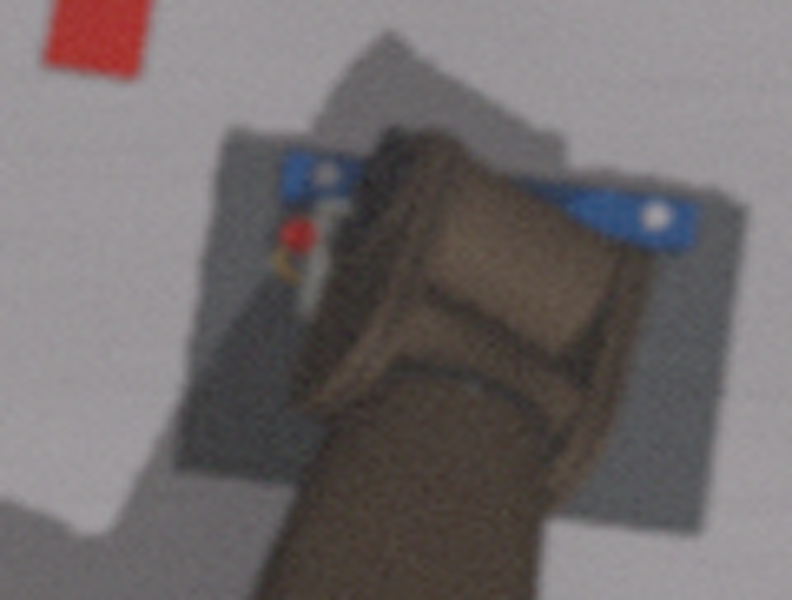

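The scene crop shows the back flush along the fence, the end plate against the pin shank at (497,430), and the fingers and gripper clear of the head at (493,358). The fingers still slid 2 mm down, so the vertical force may be partly side friction. I'll go lower until they bottom on the base.

```bash
python3 -m jog '[{"grip":1,"xyz":[-0.0004,0.0004,0.001],"dr":[0,0,0]},{"grip":1,"xyz":[-0.0006,0.0006,0.002],"dr":[0,0,0]},{"grip":1,"xyz":[-0.0006,0.0006,0.002],"dr":[0,0,0]},{"grip":1,"xyz":[-0.0006,0.0006,0.002],"dr":[0,0,0]}]'
python3 - <<'E'
from d import *
st=ctrl.get_state();print(st["eef_pos"],inF(st["eef_pos"]),R.from_euler('z',-FY).apply(st["contact_force"]),(R.from_quat(st["tcp_rot"]).inv()*lean()).as_rotvec())
E
python3 -m jog '[{"grip":1,"xyz":[-0.0002,0.0004,0.001],"dr":[0,0,0]},{"grip":1,"xyz":[-0.0002,0.0004,0.002],"dr":[0,0,0]},{"grip":1,"xyz":[-0.0002,0.0004,0.002],"dr":[0,0,0]},{"grip":1,"xyz":[-0.0002,0.0004,0.002],"dr":[0,0,0]}]'
python3 - <<'E'
from d import *
st=ctrl.get_state();print(st["eef_pos"],inF(st["eef_pos"]),R.from_euler('z',-FY).apply(st["contact_force"]))
E
```

```text
time: 15.7
eef_pos: [0.6043, -0.0411, 0.0476]
tcp_rot: [0.991, -0.066, 0.071, -0.093]
contact_force: [-22.4, -14.4, 22.9]
opening: 0.003
[ 0.6043 -0.0411  0.0476] [38.2995 64.7936] [-20.4085 -17.1226  22.8578] [0.0041 0.0102 0.0052]
time: 16.03
eef_pos: [0.6043, -0.0411, 0.0474]
tcp_rot: [0.991, -0.065, 0.07, -0.094]
contact_force: [-30.8, -13.2, 33.3]
opening: -0.005
[ 0.6043 -0.0411  0.0474] [38.3542 64.8217] [-28.9476 -16.9008  33.3217]
```

The fingers have bottomed on the base (2 mm of command gave +10 N and only 0.2 mm of travel). I'll rebalance with less toward the fence and more toward the pin, so plate and fence friction do not take up the push on the pin.

```bash
python3 -m jog '[{"grip":1,"xyz":[-0.001,-0.0015,-0.0003],"dr":[0,0,0]},{"grip":1,"xyz":[-0.002,-0.003,-0.0006],"dr":[0,0,0]},{"grip":1,"xyz":[-0.002,-0.003,-0.0006],"dr":[0,0,0]},{"grip":1,"xyz":[-0.002,-0.003,-0.0006],"dr":[0,0,0]}]'
python3 - <<'E'
from d import *
st=ctrl.get_state();print(st["eef_pos"],inF(st["eef_pos"]),R.from_euler('z',-FY).apply(st["contact_force"]))
E
```

```text
time: 16.37
eef_pos: [0.6043, -0.0408, 0.0474]
tcp_rot: [0.991, -0.066, 0.073, -0.091]
contact_force: [-22.8, -20.6, 22.5]
opening: 0.004
[ 0.6043 -0.0408  0.0474] [38.2795 65.096 ] [-20.0417 -23.3065  22.4802]
```

```bash
python3 -m jog '[{"grip":1,"xyz":[0,-0.001,0.0004],"dr":[0,0,0]},{"grip":1,"xyz":[0,-0.001,0.0004],"dr":[0,0,0]},{"grip":1,"xyz":[0,-0.001,0.0004],"dr":[0,0,0]},{"grip":1,"xyz":[0,-0.001,0.0004],"dr":[0,0,0]},{"grip":1,"xyz":[0,-0.001,0.0004],"dr":[0,0,0]},{"grip":1,"xyz":[0,-0.001,0.0004],"dr":[0,0,0]}]'
python3 - <<'E'
from d import *
st=ctrl.get_state();print(st["eef_pos"],inF(st["eef_pos"]),R.from_euler('z',-FY).apply(st["contact_force"]))
s=ctrl.read_camera("scene")[:,:,::-1].copy();t=ctrl.read_camera("top")[:,:,::-1].copy()
cv2.imwrite("pics/scene13.png",s);cv2.imwrite("pics/top13.png",t)
cv2.imwrite("pics/s13c.png",cv2.resize(s[215:270,220:290],None,fx=11,fy=10.5,interpolation=cv2.INTER_CUBIC))
red=lambda h,S,v:((h<8)|(h>172))&(S>130)&(v>70)
a,n=cen(mask(s,(255,225,275,250),red));b,n2=cen(mask(t,(345,195,365,215),red))
X=tri(a,b);print(a,n,b,n2,X,inF(X[0]))
c=np.r_[F(.0295,.085),.104];print(proj("scene",c),proj("top",c))
# expected bracket points at goal: back top outer -y end, end-plate -x top outer
for l in((30,-55,80),(30,55,80),(-30,55,66),(-30,55,40)):
    x=np.r_[F((27.5+l[0])/1e3,(25+l[1])/1e3),l[2]/1e3]
    print(l,proj("scene",x),(proj("scene",x)-[220,215])*[11,10.5])
E
```

```text
time: 16.87
eef_pos: [0.6043, -0.0407, 0.0474]
tcp_rot: [0.991, -0.066, 0.073, -0.09]
contact_force: [-25.1, -24.0, 25.1]
opening: 0.001
[ 0.6043 -0.0407  0.0474] [38.2985 65.1622] [-21.9567 -26.9822  25.1338]
[264.4559 239.4853] 68 [354.5 208.5] 16 (array([ 0.6033, -0.0141,  0.1063]), np.float64(0.07104455621984243), np.float64(0.07321527738825592)) [33.9473 91.437 ]
[264.1391 238.3852] [356.3654 210.2456]
(30, -55, 80) [224.987  232.8002] [ 54.8567 186.902 ]
(30, 55, 80) [254.6459 250.8299] [381.1054 376.2137]
(-30, 55, 66) [273.4385 244.548 ] [587.8236 310.2541]
(-30, 55, 40) [274.0238 253.0156] [594.2618 399.1633]
```

View pics/s13c.png

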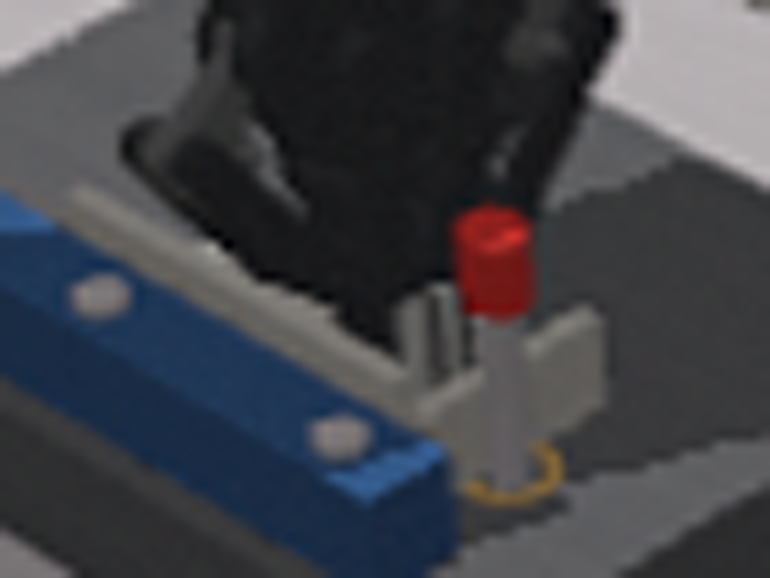

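The pin head seems to lean a few mm with the push. I'll check the bracket's placement against projected points.

```bash
python3 - <<'E'
from d import *
im=cv2.imread("pics/scene13.png")
k=10;x0,y0=215,212
o=cv2.resize(im[y0:y0+58,x0:x0+75],None,fx=k,fy=k,interpolation=cv2.INTER_NEAREST)
def dot(x,y,z,c):
    p=proj("scene",np.r_[F(x/1e3,y/1e3),z/1e3]); q=tuple(int(v) for v in ((p+.5-[x0,y0])*k)); cv2.drawMarker(o,q,c,cv2.MARKER_CROSS,12,1); return p
for p in((57.5,100,70),(82.5,100,70),(57.5,100,40),(57.5,-100,70)):print(p,dot(*p,(0,255,255)))
for a in np.arange(0,6.28,.5): dot(29.5+7*np.cos(a),85+7*np.sin(a),40,(0,255,0))
for l in((30,-55,40),(24,-55,40),(30,55,40),(24,55,40),(24,55,26),(-30,55,26),(-30,55,0),(-30,49,26)): dot(27.5+l[0],25+l[1],40+l[2],(255,0,255))
cv2.imwrite("pics/s13d.png",o)
E
```

```text
(57.5, 100, 70) [260.6012 257.637 ]
(82.5, 100, 70) [252.6653 262.4338]
(57.5, 100, 40) [261.4557 267.5607]
(57.5, -100, 70) [207.8133 225.3177]
```

View pics/s13d.png

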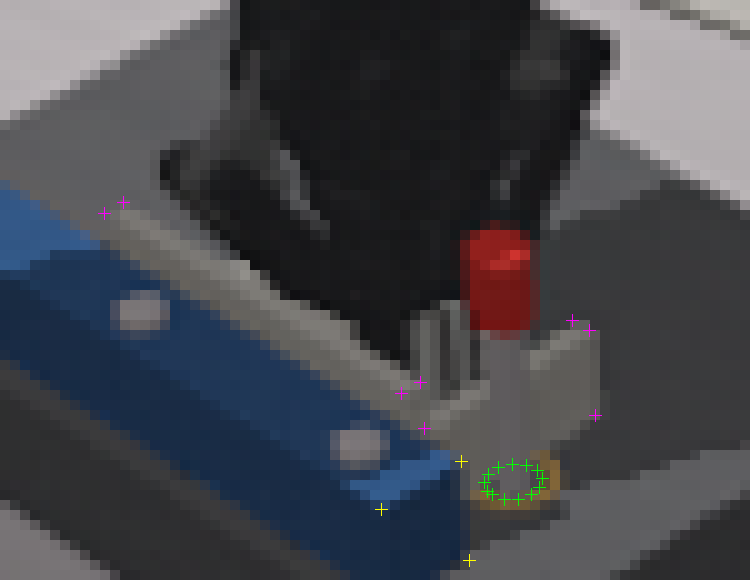

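```bash
python3 - <<'E'
from d import *
red=lambda h,S,v:((h<8)|(h>172))&(S>110)&(v>50)
for i in(5,6,9,10,11,12,13):
    m=mask(cv2.imread(f"pics/scene{i}.png"),(255,222,278,250),red);y,x=np.nonzero(m);print(i,cen(m),y.min(),y.max(),x.min(),x.max())
for i in(6,12,13):
    m=mask(cv2.imread(f"pics/top{i}.png"),(345,195,368,218),red);print(i,cen(m) if m.any() else None)
J=lambda x,y,z:proj("scene",np.r_[F(x/1e3,y/1e3),z/1e3])
b=J(29.5,85,104);print(b,J(29.5,88,104)-b,J(32.5,85,104)-b,J(29.5,85,107)-b)
E
```

```text
5 (array([263.6377, 239.087 ]), 69) 234 244 260 267
6 (array([263.5507, 238.9275]), 69) 234 244 260 267
9 (array([263.6301, 239.0548]), 73) 234 244 260 267
10 (array([263.6301, 239.0411]), 73) 234 244 260 267
11 (array([263.44  , 239.1067]), 75) 234 244 260 267
12 (array([264.2817, 239.2676]), 71) 234 244 261 268
13 (array([264.4028, 239.5278]), 72) 234 245 261 268
6 (array([355.9643, 208.8929]), 28)
12 (array([354.8095, 208.8571]), 21)
13 (array([354.5   , 208.7778]), 18)
[264.1391 238.3852] [0.8555 0.4989] [-0.9361  0.5447] [-0.0819 -1.0265]
```

The head shifted (+0.8,+0.45) px from upright, which is 3 mm along +y. That is the lean the hole clearance allows, with no lift. The bracket edges lie within about 1 px of the goal, and the forces are steady. Handing in.

```bash
python3 - <<'E'
from d import *
st=ctrl.get_state();print(st["time"],st["eef_pos"],R.from_euler('z',-FY).apply(st["contact_force"]))
print(ctrl.sign_off())
E
```

```text
16.9667 [ 0.6043 -0.0407  0.0474] [-20.5465 -26.5078  25.3075]
the job is handed in; nothing more can be done
None
```

I put the red pin in the brass-ringed hole, let go of it and pushed it home. Then I slid the bracket to the fence and along it to the pin. I handed in at 17 s, still pressing in the bracket's inner corner.

**Pin:** the head top stopped at z = 0.1150 m, the height for fully home, and carried 8 N. Under the final push the head moved about 3 mm toward +y, which is the lean the hole clearance allows, and it did not lift.

**Pressing:** the last reading was about 21 N against the fence, 27 N toward the pin and 25 N down. The readings were steady over the last second, and the fingers had bottomed on the base.

**Clearance:** in the last picture the fingers and gripper are clear of the pin.

**Disagreements:**
- The bracket's image edges lie about 1 pixel (2–3 mm) past the nominal corner in y. Part of that is pin play; the rest is about the limit of the camera measurement.
- The two-view position of the leaning head came out about 6 mm off in y, against 3 mm from the scene view. I trusted the scene view because the top view of the head was mostly shaded.

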